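# Find the empty compartment of the kit case and push its lid open

### The job

Four identical swing lids lie flush in the top of the plywood case; three sit solid on full compartments, and one, over the empty compartment, rocks when its ring is pressed. Press the rings with a fingertip, without forcing, until you find the lid that rocks, then push that lid down until it is fully open and back away, leaving it open and the others shut. Grip and lift nothing, and leave the things on the case and the table where they are.

Things in the scene. Friction and masses are not known exactly. Their poses are not given: they have to be found in the camera images.
- case: Fixed plywood case, 250 (x) x 256 (y) x 100 mm high; origin at the centre of its underside, z up, -x is its near side (to the robot), +y left. Four identical lids, 90 (x) x 84 (y) x 6 mm, lie flush in its top, centres at x = +-62, y = +-66 mm, each with a dark 22 mm ring and a hinge line. Compartments are 94 mm deep; full ones stop a lid within 3 mm of travel.
- lid_a (a joint): Angle in rad of the near left lid (seen from the robot) about its hinge line, along the case's y, 60 mm from the lid's near edge, 30 mm from its far edge. 0: shut, flush (never less); grows as the near part goes down and the far part rises (up to 26 mm); stop at 1.0, fully open. About 2 N on the ring moves a free lid; it stays where it is left.
- lid_a_push (a point): Centre of the ring on top of the near left lid, the place to press straight down; 35 mm to the near side of the hinge line, 25 mm from the near edge; moves with the lid. Shut: 100 mm above the table, at case x = -82, y = 66 mm. A 20 mm wide fingertip pushed straight down here opens a free lid fully at about 40 mm below the case top.
- lid_b (a joint): Angle in rad of the near right lid (seen from the robot) about its hinge line, along the case's y, 60 mm from the lid's near edge, 30 mm from its far edge. 0: shut, flush (never less); grows as the near part goes down and the far part rises (up to 26 mm); stop at 1.0, fully open. About 2 N on the ring moves a free lid; it stays where it is left.
- lid_b_push (a point): Centre of the ring on top of the near right lid, the place to press straight down; 35 mm to the near side of the hinge line, 25 mm from the near edge; moves with the lid. Shut: 100 mm above the table, at case x = -82, y = -66 mm. A 20 mm wide fingertip pushed straight down here opens a free lid fully at about 40 mm below the case top.
- lid_c (a joint): Angle in rad of the far left lid (seen from the robot) about its hinge line, along the case's y, 60 mm from the lid's near edge, 30 mm from its far edge. 0: shut, flush (never less); grows as the near part goes down and the far part rises (up to 26 mm); stop at 1.0, fully open. About 2 N on the ring moves a free lid; it stays where it is left.
- lid_c_push (a point): Centre of the ring on top of the far left lid, the place to press straight down; 35 mm to the near side of the hinge line, 25 mm from the near edge; moves with the lid. Shut: 100 mm above the table, at case x = 42, y = 66 mm. A 20 mm wide fingertip pushed straight down here opens a free lid fully at about 40 mm below the case top.
- lid_d (a joint): Angle in rad of the far right lid (seen from the robot) about its hinge line, along the case's y, 60 mm from the lid's near edge, 30 mm from its far edge. 0: shut, flush (never less); grows as the near part goes down and the far part rises (up to 26 mm); stop at 1.0, fully open. About 2 N on the ring moves a free lid; it stays where it is left.
- lid_d_push (a point): Centre of the ring on top of the far right lid, the place to press straight down; 35 mm to the near side of the hinge line, 25 mm from the near edge; moves with the lid. Shut: 100 mm above the table, at case x = 42, y = -66 mm. A 20 mm wide fingertip pushed straight down here opens a free lid fully at about 40 mm below the case top.
- paint_pot: Small white paint pot with a blue cap, 28 mm across, 22 mm high, standing loose in the middle of the case's top, between the lids. Origin at its underside. Leave alone.
- base_disc: Black round model base, 26 mm across, 10 mm high, lying loose on the strip between the two far lids. Origin at its underside. Leave alone.
- heat_gun: Yellow hot-air gun lying on its side on the table at the right, about 185 x 160 x 60 mm. Origin at its underside. Leave alone.
- tape_roll: Roll of amber tape, 90 mm across, 48 mm high, lying flat on the table at the right. Origin at its underside. Leave alone.
- glue_bottle: White glue bottle, 52 mm across, 150 mm high, standing on the table at the left. Origin at its underside. Leave alone.
- screwdriver: Red-handled screwdriver, about 200 mm long, lying on the table at the left. Origin at its underside. Leave alone.
- mug: Blue mug, 82 mm across, 95 mm high, on the table at the left. Origin at its underside. Leave alone.

How it is judged (in metres and radians):
On the way, in this order (a step that is already met when the one before it is completed fails the run):
1. a lid rocks under the press of a fingertip (more than 0.15 rad) (contact force between the fingers and case above 0.3 N and value of joint any of lid_a, lid_b, lid_c, lid_d above 0.15 rad).
2. that lid is pushed open by the fingers (more than 0.75 rad) (contact force between the fingers and case above 0.3 N and value of joint any of lid_a, lid_b, lid_c, lid_d above 0.75 rad).
At the end, for the whole second after the job is handed in: One lid stands open by more than 0.75 rad (its stop is at 1.0 rad) and is at rest; the other three are shut, within 0.12 rad of flush (((value of joint lid_a above 0.75 rad and value of joint each of lid_b, lid_c, lid_d below 0.12 rad and velocity of joint lid_a below 0.05 rad/s) or (value of joint lid_b above 0.75 rad and value of joint each of lid_a, lid_c, lid_d below 0.12 rad and velocity of joint lid_b below 0.05 rad/s) or (value of joint lid_c above 0.75 rad and value of joint each of lid_a, lid_b, lid_d below 0.12 rad and velocity of joint lid_c below 0.05 rad/s) or (value of joint lid_d above 0.75 rad and value of joint each of lid_a, lid_b, lid_c below 0.12 rad and velocity of joint lid_d below 0.05 rad/s))); the robot touches nothing.
It fails at once if the lids or the case are forced: the fingers press with more than 60 N (contact force between the fingers and case above 60 N).
It fails at once if a loose thing on the case or the table is moved by more than 25 mm or lifted (distance of any of paint_pot, base_disc, heat_gun, tape_roll, glue_bottle, screwdriver, mug from where it was at the start of the episode above 0.025 m).
It also fails if it takes over 48 s, if anything falls off the work surface, if the arm or the gripper's body presses on something with over 40 N, if the wrist force passes 120 N, or if a joint passes its speed limit or range.

### The arm

A 6-joint arm with a two-finger parallel gripper is mounted at the origin on the work surface. World frame = base frame: x ahead of the robot, y to its left, z up, the work surface at z = 0. Lengths are in m, angles in degrees, forces in N, time in s.
With the tool pointing down it reaches from about 0.35 to 0.875 m from the base axis. Payload 4.2 kg.
Tool frame: the origin (TCP) lies midway between the tips of the shut fingers; the grasp point (between the pads) lies 19 mm behind it; z points along the fingers, y is the line along which they close (so a half turn about z gives the same grasp; the last joint's range is limited). The gripper opens to 87 mm and grips with 3 to 60 N. Pads are 19 mm wide; open, the fingers measure 117 mm over their backs; the gripper's body (75 mm by 190 mm) begins 51 mm behind the grasp point.
Start: joints at [-51.36, 22.042, 0.453, 0, -68.411, -14.817], TCP at [0.252, -0.572, 0.223] pointing down, gripper open.
Joint ranges: [-179.83, 179.83], [-69.29, 118.12], [-61.27, 80.66], [-181.25, 117.63], [-171.15, -9.14], [-177.46, 177.46]. Speed limits (degrees/s): [159.86, 159.86, 180, 180, 180, 180].

### API

Orientations are given as [roll, pitch, yaw] about the fixed x, y, z axes, in that order (R = Rz(yaw) Ry(pitch) Rx(roll)).
In Python, from workcell import env gives the robot as it stands. The module is installed in compiled form; this text tells all that it offers. Calls block until the motion is done:
- env.goto(position, orientation): joint-space move of the TCP to a pose.
- env.move_straight(position, rotation=None, rate=0.15, force_limit=None): straight line of the TCP; rotation=None keeps the orientation; rate is the mean speed in m/s. With force_limit (N) it stops when the force on the tool has changed by that much, and returns True; else False.
- env.set_joints(angles): joint-space move.
- env.gripper_to(opening, grasp_force=None): opening from 0.0 (shut) to 1.0 (fully open); grasp_force is the grip in N (None keeps the last); returns when the fingers have stopped.
- env.dwell(seconds).
- env.inverse_kinematics(position, orientation): joint angles nearest the present ones, or None.
- env.read_state(): the state.
- env.grab_frame(name): name is "side" or "top" or "wrist"; returns a dict with "image" (400x640x3 uint8, blue, green, red), "fx", "fy", "cx", "cy" (pixels), "position" and "orientation" of the camera in the world. Camera axes: x right, y up, looking along -z (the intrinsics and any distortion apply to the point x, -y, -z); pixel columns grow to the right and rows downward; lengths in m; the calibration is good to about 2 mm. A picture is of the moment at which its call begins. There is no depth.
A pose or a line that the arm cannot do raises env.Unreachable and nothing moves.
- env.close_job(): hands the job in; it is judged then, once.
Trained networks look in a picture, given as the dict that the camera call returned (one of the last four; its "shot" number tells which), for a name from the list of things; names that differ only in an ending like _2 or _b are one class to them, and where a whole thing is asked for, a point or a joint stands for the part that bears it (a point fixed in the world has none). Each returns a list of dicts, best first, with "score" (0 to 1); they miss things now and then, are a little off and sometimes report something else, mostly with a low value. They report only what shows in the picture. A call takes as long as a camera call.
- env.search_frame(picture, thing): "xyz" ([x, y, z] in m, in world coordinates, good to about 4 mm: the middle of the surface that is visible of it).
- env.trace(picture, thing): "mask" (400x640 bool, what is visible of it).
The state is a dict: "clock": time; "joint_positions": joint angles; "qvel": joint speeds; "joint_torque": joint torques, N m; "position": TCP position; "tool_rot": TCP orientation; "force": force on the tool from outside, world axes, zero at the start; "wrist_torque": the same for the moment, N m; "opening": opening from 0.0 (shut) to 1.0 (fully open); "finger_force": force on a finger pad.
Only numpy, scipy, OpenCV 4.12 (cv2) and the standard library are available. Lean on these libraries where they do the work, as an engineer would, in place of code of your own. Each camera call takes 0.05 s, during which the arm holds its last target. There are 200 camera calls.

## Working session

There is one attempt and no reset: what is moved stays moved. The work goes in short steps, each a Python script; the robot and the scene stay as the last script left them, time stands still between calls to the robot, and variables do not carry over. Pictures are saved under pics/ and viewed, at most 10 in all, crops included, and the job is handed in when it is done.

```bash
mkdir -p pics; python3 - <<'E'
from workcell import env
import cv2, numpy as np
for n in ("top","side"):
    f=env.grab_frame(n); cv2.imwrite(f"pics/{n}0.png",f["image"])
    print(n,{k:np.round(v,4).tolist() if k!='image' else 0 for k,v in f.items()})
    for t in ("case","lid_a_push","paint_pot","base_disc","glue_bottle","mug"):
        for d in env.search_frame(f,t)[:5]: print(t,np.round(d["xyz"],4),round(d["score"],2))
s=env.read_state(); print(s)
E
```

```text
top {'image': 0, 'fx': 416.5493, 'fy': 416.5493, 'cx': 315.3299, 'cy': 196.5434, 'position': [0.4168, 0.0123, 1.3532], 'orientation': [6.4187, 0.5653, -89.4844], 'shot': 1}
case [0.5529 0.1315 0.1019] 0.89
lid_a_push [0.4876 0.1911 0.0961] 0.66
lid_a_push [0.6266 0.075  0.0931] 0.31
base_disc [0.6467 0.1411 0.1065] 0.59
glue_bottle [0.6044 0.4277 0.0941] 0.74
mug [0.484  0.5594 0.048 ] 0.72
side {'image': 0, 'fx': 365.8085, 'fy': 365.8085, 'cx': 316.1605, 'cy': 197.6353, 'position': [0.4006, 0.8241, 0.7898], 'orientation': [50.3383, 0.1011, -170.1185], 'shot': 2}
case [0.5489 0.1992 0.1029] 0.85
lid_a_push [0.4826 0.1976 0.1022] 0.86
lid_a_push [0.5476 0.2011 0.101 ] 0.49
paint_pot [0.5837 0.1477 0.1213] 0.45
paint_pot [0.484  0.196  0.1051] 0.32
base_disc [0.643  0.145  0.1049] 0.55
glue_bottle [0.601  0.4526 0.094 ] 0.73
mug [0.4941 0.5147 0.0524] 0.96
mug [0.5483 0.2019 0.1007] 0.69
mug [0.6279 0.0766 0.0983] 0.39
{'clock': 0.7, 'joint_positions': array([-5.13587859e+01,  2.20382860e+01,  4.54732917e-01, -1.97949846e-03,
       -6.84104968e+01, -1.48164704e+01]), 'qvel': array([ 0.04208679,  0.1193344 ,  0.0779597 , -0.00743073,  0.02162909,
        0.11674078]), 'joint_torque': array([ 3.09236648e-04, -3.90329111e+01,  1.87582576e+01,  4.22360748e+00,
        1.53833820e-02, -1.85314786e-05]), 'position': array([ 0.25249212, -0.57171808,  0.22259515]), 'tool_rot': array([-1.79994719e+02,  3.30106473e-03, -1.56175984e+02]), 'force': array([-0.20721815,  0.72155663,  0.93331721]), 'wrist_torque': array([ 0.07144632, -0.03842642,  0.00584831]), 'finger_force': 0.0, 'opening': 1.0004152347460884}
```

View pics/top0.png

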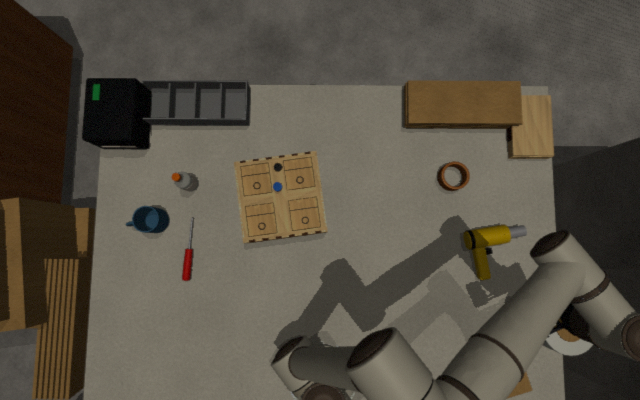

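View pics/side0.png

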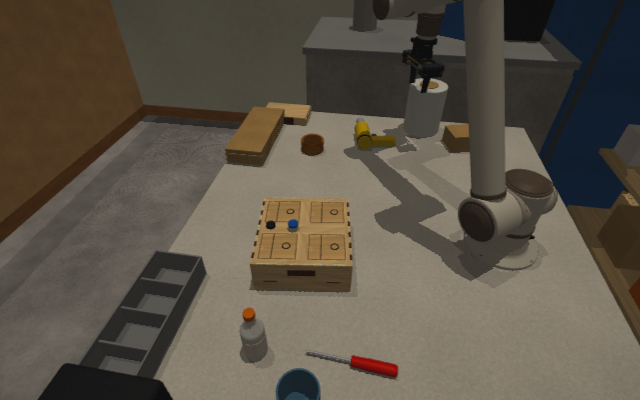

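The top picture shows the case with rings near px (257,186), (300,180), (262,226) and (306,220). The pot is at (278,187) and the disc at (278,167), both clear of the rings. I'll refine the ring positions and fit the case pose.

```bash
cat > h.py <<'E'
from workcell import env
import cv2, numpy as np
from scipy.spatial.transform import Rotation as R
RINGS=dict(a=(-.082,.066),b=(-.082,-.066),c=(.042,.066),d=(.042,-.066))
def ray(f,px,z):
    d=R.from_euler('xyz',f["orientation"],degrees=True).apply([(px[0]-f["cx"])/f["fx"],-(px[1]-f["cy"])/f["fy"],-1])
    p=np.array(f["position"]); return (p+d*(z-p[2])/d[2])[:2]
def refine(f,px,r=6):
    g=cv2.cvtColor(f["image"],cv2.COLOR_BGR2GRAY).astype(float)
    x,y=map(int,px); w=g[y-r:y+r+1,x-r:x+r+1]; w=np.clip(np.median(w)-8-w,0,None)
    v,u=np.mgrid[y-r:y+r+1,x-r:x+r+1]; return (u*w).sum()/w.sum(),(v*w).sum()/w.sum()
def fit(W):
    A=np.array([RINGS[k] for k in W]);B=np.array([W[k] for k in W]);a=A-A.mean(0);b=B-B.mean(0)
    th=np.arctan2((a[:,0]*b[:,1]-a[:,1]*b[:,0]).sum(),(a*b).sum())
    M=np.array([[np.cos(th),-np.sin(th)],[np.sin(th),np.cos(th)]]); t=B.mean(0)-M@A.mean(0)
    return th,M,t,np.linalg.norm(A@M.T+t-B,axis=1)
E
python3 - <<'E'
from h import *
P={"top":dict(c=(257,186),d=(300,180),a=(262,226),b=(306,220)),"side":dict(c=(286,245),d=(291,212),a=(334,246),b=(333,212))}
for n in P:
    f=env.grab_frame(n); Q={k:refine(f,P[n][k]) for k in P[n]}
    print(n,{k:np.round(v,1).tolist() for k,v in Q.items()})
    W={k:ray(f,Q[k],.1) for k in Q}; th,M,t,e=fit(W); print(np.degrees(th),t,e,{k:np.round(v,4) for k,v in W.items()})
E
```

```text
top {'c': [256.4, 185.2], 'd': [299.5, 179.6], 'a': [261.6, 225.8], 'b': [304.9, 220.0]}
8.226543872595068 [0.55836192 0.1336801 ] [0.00053363 0.00037854 0.00051254 0.00018142] {'c': array([0.5909, 0.2053]), 'd': array([0.6091, 0.0746]), 'a': array([0.4678, 0.1868]), 'b': array([0.4865, 0.0566])}
side {'c': [285.7, 245.4], 'd': [290.1, 211.2], 'a': [334.2, 246.4], 'b': [333.6, 211.9]}
8.300943058982515 [0.55646022 0.13525941] [0.00047663 0.00066522 0.00047518 0.00070215] {'c': array([0.5885, 0.2062]), 'd': array([0.607 , 0.0764]), 'a': array([0.4659, 0.1883]), 'b': array([0.4853, 0.0587])}
```

```bash
cat >> h.py <<'E'
YAW=8.25; T=np.array([.5574,.1345])
def at(k,z):
    x,y=R.from_euler('z',YAW,degrees=True).apply([*RINGS[k],0])[:2]+T; return [x,y,z]
def ori():
    c=[]
    for y in (YAW,YAW-180):
        q=env.inverse_kinematics(at('b',.2),[180,0,y])
        if q is not None: c.append((np.abs(q-env.read_state()["joint_positions"]).max(),y,q))
    print(c); return [180,0,min(c,key=lambda e:e[0])[1]]
E
python3 - <<'E'
from h import *
env.gripper_to(0.0)
o=ori(); env.goto(at('b',.22),o); env.move_straight(at('b',.125),rate=.1); env.dwell(.3)
s=env.read_state(); print(s["position"],s["force"],s["clock"])
hit=env.move_straight(at('b',.091),rate=.02,force_limit=6)
s=env.read_state(); print('b',hit,s["position"],s["force"],s["clock"])
if hit: env.move_straight(at('b',.135),rate=.1)
f=env.grab_frame("side"); cv2.imwrite("pics/s1.png",cv2.resize(f["image"][130:320,180:430],None,fx=3,fy=3))
E
```

```text
[(np.float64(87.25760268709104), 8.25, array([ 2.58115511e+01,  9.87091686e+00, -2.00938743e+01,  2.54444375e-14,
       -6.00352089e+01,  7.24384489e+01])), (np.float64(92.74239731290892), -171.75, array([ 2.58115511e+01,  9.87091686e+00, -2.00938743e+01, -2.54444375e-14,
       -6.00352089e+01, -1.07561551e+02]))]
[0.48590045 0.05751772 0.12538351] [0.02466581 0.19566475 0.68674083] 6.1083
b True [0.48560996 0.05736625 0.09965017] [-1.68307656  0.3570943   4.90730242] 7.2917
```

```bash
python3 - <<'E'
from h import *
for k in 'acd':
    env.move_straight(at(k,.135),rate=.12); env.move_straight(at(k,.112),rate=.06); env.dwell(.2)
    hit=env.move_straight(at(k,.091),rate=.02,force_limit=8)
    s=env.read_state(); print(k,hit,s["position"],s["force"],s["clock"])
    if not hit: break
    env.move_straight(at(k,.135),rate=.1)
f=env.grab_frame("side"); cv2.imwrite("pics/s1.png",cv2.resize(f["image"][130:320,180:430],None,fx=3,fy=3))
E
```

```text
a True [0.46671732 0.1880148  0.09965991] [-1.82042827  0.16353039  4.9281443 ] 10.5167
c True [0.58939889 0.20580673 0.09975318] [-2.234941    0.63531021  4.28883208] 13.625
d False [0.60878066 0.07527619 0.09117059] [ 0.53705072 -0.00567634  1.9601865 ] 17.3167
```

View pics/s1.png

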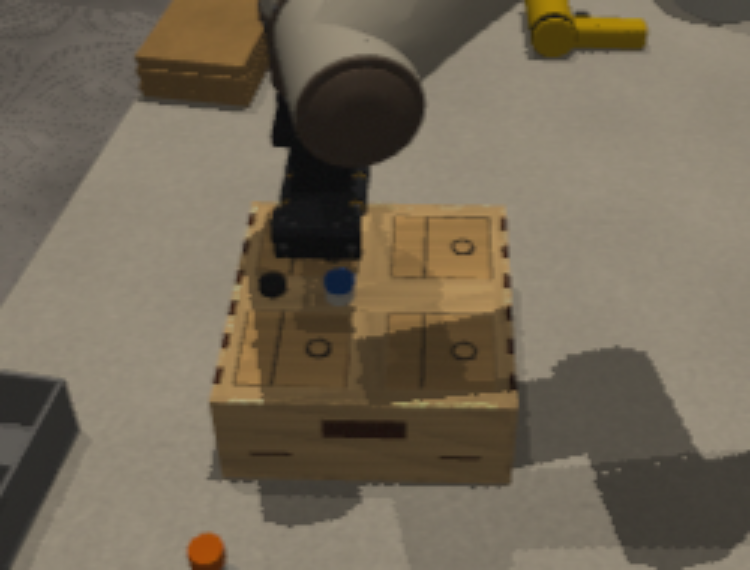

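Lids b, a and c stopped solid at the case top. Lid d gave way by 9 mm at about 1.3 N, so it is the free one. The picture shows the fingers on it, with the pot (px 340,285) and disc (270,285) untouched. I'll push it open.

```bash
python3 - <<'E'
from h import *
for z,l in ((.07,12),(.059,12)):
    hit=env.move_straight(at('d',z),rate=.025,force_limit=l)
    s=env.read_state(); print(hit,s["position"],s["force"],s["clock"])
    if hit: break
f=env.grab_frame("side"); a=f["image"][130:320,180:430]
env.move_straight(at('d',.16),rate=.08); env.move_straight(at('b',.25),rate=.15); env.goto([.40,-.15,.3],[180,0,YAW]); env.dwell(.3)
f=env.grab_frame("side"); cv2.imwrite("pics/s2.png",cv2.resize(np.hstack([a,f["image"][130:320,180:430]]),None,fx=1.6,fy=1.6))
f=env.grab_frame("top"); cv2.imwrite("pics/t2.png",cv2.resize(f["image"][130:260,150:350],None,fx=4,fy=4))
s=env.read_state(); print(s["position"],s["force"],s["clock"])
E
```

```text
False [0.60780723 0.07506341 0.06948028] [-1.6564649  -1.01867991  0.16244566] 18.3583
True [0.60754358 0.07483066 0.06241193] [-2.71457157  0.22221923  3.98988705] 18.7417
[ 0.40027839 -0.14957059  0.29980554] [ 0.06429589 -0.08492593 -0.34780424] 22.6583
```

View pics/s2.png

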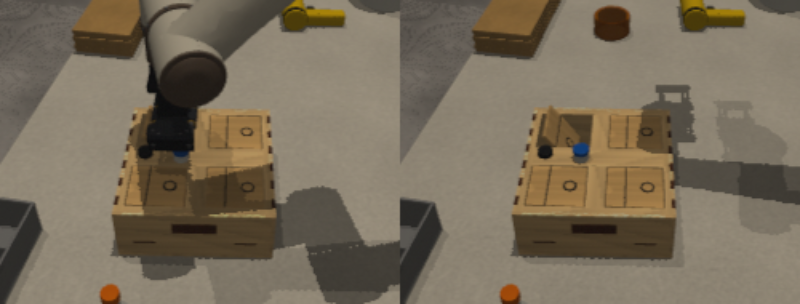

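View pics/t2.png

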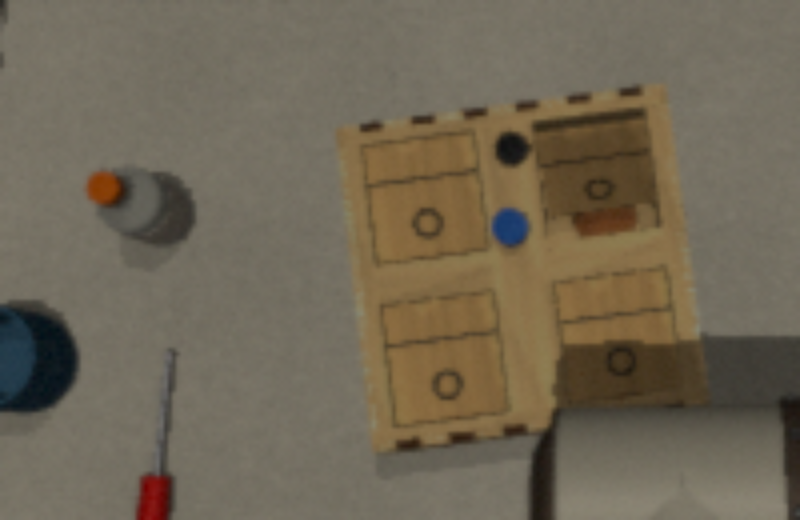

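The pictures show lid d standing open with its far edge raised, ring near px (299.5,177) in the top view. The other three are flush, and the pot and disc are unmoved. I'll check the opening angle by projection.

```bash
python3 - <<'E'
from h import *
f=env.grab_frame("top"); Rm=R.from_euler('xyz',f["orientation"],degrees=True)
def pix(cx,cy,z):
    w=np.r_[R.from_euler('z',YAW,degrees=True).apply([cx,cy,0])[:2]+T,z]
    p=Rm.inv().apply(w-f["position"]); return np.round([f["cx"]-f["fx"]*p[0]/p[2],f["cy"]+f["fy"]*p[1]/p[2]],1)
for th in (0,.6,.75,.9,1.):
    c,s=np.cos(th),np.sin(th); print(th,'ring',pix(.077-.035*c,-.066,.1-.035*s),'near edge',pix(.077-.06*c,-.066,.1-.06*s),'far',pix(.077+.03*c,-.066,.1+.03*s))
print(refine(f,(299,177),5))
E
```

```text
0 ring [299.3 179.8] near edge [300.4 187.9] far [296.5 159. ]
0.6 ring [299.3 178.9] near edge [300.4 186. ] far [296.4 159.6]
0.75 ring [299.3 178. ] near edge [300.3 184.6] far [296.5 160.3]
0.9 ring [299.1 177. ] near edge [300.1 182.8] far [296.6 161.1]
1.0 ring [299.1 176.2] near edge [299.9 181.5] far [296.6 161.8]
(np.float64(299.46949602122015), np.float64(177.16180371352786))
```

```bash
python3 -c "
from workcell import env
print(env.close_job())"
```

```text
the job is handed in; nothing more can be done
None
```

The far right lid (lid_d) rocked when pressed, so I pushed it open to an estimated 0.9–1.0 rad; the other three lids look shut, the pot and disc look unmoved, the arm is clear, and the job is handed in (no verdict was returned).

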